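# Set the sliding leg of a pan-lid rack and close its cam lever

### The job

On the kitchen counter, pull the spring-loaded sliding leg of the pan-lid rack out by its crossbar until its pointer stands in line with the index clip on the scale, and hold it there while the same hand slides along the bar and pushes the cam lever fully closed, in line with the leg. Do not start closing the lever before the leg is at the mark, and leave the jar, the mug and the pan lid alone. Finish still holding the leg at the mark, with the lever closed: do not let go, since the lever's nut is tightened afterwards and until then only your hand keeps the leg out.

Things in the scene. Friction and masses are not known exactly. Their poses are not given: they have to be found in the camera images.
- rack: Low pan-lid rack, fixed: aluminium deck 240 x 130 mm, top 34 mm high; wire loops 133 mm high, the first 85 mm behind its mouth. Origin: on the counter under the middle of the mouth (front edge). x points from mouth to rear; the leg slides out along -x. A scale strip 12 mm high, 22 mm wide runs 225 mm out of the mouth along -x, centred at y = -105 mm.
- leg: Sliding leg: flat slide 70 mm wide, top 20 mm high, with a steel crossbar over its outer end. Origin: middle of the bar's section over the slide's middle line, 55 mm above the counter; axes as the rack's. Starts fully in (rack x = -75 mm), slides 140 mm out to -x. The bar runs from y = -85 to +130 mm. A spring draws the leg in with 3 to 5 N; the lever does not stop it.
- bar_grip (a point): Point to grip on the crossbar: centre of its section, 55 mm above the counter, 90 mm to the +y side of the leg's origin, clear of the open lever. The bar is 14 mm thick along x and 14 mm high; nothing stands below it here. A loose grip astride the bar is enough to keep the leg out against its spring and lets the hand slide along the bar.
- pointer_tip (a point): Tip of the leg's pointer, a 3.5 mm wide needle that continues the crossbar's centre line at its -y end: 115 mm to the -y side of the leg's origin, 51 mm above the counter.
- mark_line (a point): Length mark: top of the upright fin (4 mm thick along x) of the small steel index clip fixed on the scale strip, 40 mm above the counter, under the pointer's path. Axes as the rack's. The leg is at its mark when the pointer is in line with the fin along x; the clip stands 55 to 105 mm further out than the pointer at the start.
- lever (a joint): Angle (rad) of the cam lever about its upright pivot, a post on the leg 45 mm behind the crossbar on the middle line. 0 = closed, at its stop, along the leg's middle line; grows as it swings out to the leg's +y side; starts at 0.42 to 0.6. Stays where left; a push of about 2 N at the bar moves it. Fingers astride the bar on the +y side push it shut as they slide along the bar to -y.
- lever_tip (a point): Free end of the cam lever, middle of its section. The lever is a flat bar 100 mm long from the pivot, 12 mm wide, 10 mm thick, 68 to 78 mm above the counter: it passes 6 mm over the crossbar and, closed, reaches 55 mm beyond it, its +y side 6 mm from the leg's middle line.
- jar: Closed glass jar, 70 mm diameter, 110 mm high; origin under its centre. Bystander.
- mug: White mug, 80 mm diameter, 90 mm high; origin under its centre. Bystander.
- pan_lid: Steel pan lid lying on the counter, 156 mm diameter, 45 mm high with its knob; origin under its centre. Bystander.

How it is judged:
By the outcome, as a careful person would: the job done as asked, in the order asked, and still so for the second after the job is handed in, while the arm keeps its last pose, push and grip.
It also fails if it takes over 38 s, if anything falls off the work surface, if the arm or the gripper's body presses on something with over 40 N, if the wrist force passes 120 N, or if a joint passes its speed limit or range.

### The arm

A 7-joint arm with a two-finger parallel gripper is mounted at the origin on the work surface. World frame = base frame: x ahead of the robot, y to its left, z up, the work surface at z = 0. Lengths are in m, angles in rad, forces in N, time in s.
With the tool pointing down it reaches from about 0.425 to 0.925 m from the base axis. Payload 6.8 kg.
Tool frame: the origin (TCP) lies at the very end of the fingers, on their centre line; the grasp point (between the pads) lies 19 mm behind it; z points along the fingers, y is the line along which they close (so a half turn about z gives the same grasp; the last joint's range is limited). The gripper opens to 85 mm and grips with 20 to 120 N. Pads are 22 mm wide; open, the fingers measure 114 mm over their backs; the gripper's body (76 mm by 85 mm) begins 54 mm behind the grasp point. The pads swing forward as they close: fully open they stand 13 mm farther back than shut.
Start: joints at [1.08, 0.477, 0.022, 1.555, -0.011, 1.109, -0.083], TCP at [0.252, -0.626, 0.231] pointing down, gripper open.
Joint ranges: [-2.96, 2.96], [-0.34, 2.1], [-1.41, 1.46], [0.24, 2.44], [-1.37, 4.51], [0.17, 1.92], [-2.96, 2.96]. Speed limits (rad/s): [2.39, 2.39, 3.14, 3.14, 3.14, 3.14, 3.14].

### API

Orientations are given as a unit quaternion [w, x, y, z].
In Python, from station import get_obs, read_camera, hand_in gives the robot as it stands.
- The arm moves only by the tool arm_command, never from a script. Its argument "commands" is one flat list of numbers, 7 for each row, row after row: the shift along the tool's x, y, z in m, then the turn, a rotation vector about the tool's x, y, z in degrees, then the opening, from 0 (shut) to 1 (fully open). In form: [tx, ty, tz, rx, ry, rz, fingers, tx, ty, tz, rx, ry, rz, fingers, ...]. A call has 1 to 8 rows; each row is the pose to reach, as a shift and turn from the pose commanded when the call began, along the tool's axes at that moment; what a row does not reach only later rows make up. A row lasts 1/10 s, in which the tool goes at most 50 mm and 8.59 degrees, less where a joint would pass 70% of its speed; a pose out of reach is approached as far as the arm can. A call with a gripper value outside its range is refused whole. The fingers move at their own pace and stop on an object; "force" is the grip in N (left out, the last holds). Time passes only in rows, so rows that repeat a pose let the fingers close. It gives the time, the measured TCP pose, the force, the opening and the grip force at its end, in the units of the state.
- get_obs(): the state, without advancing time (a new reading comes with each control period).
- read_camera(name): name is "side" or "top" or "wrist"; returns a dict with "img" (480x640x3 uint8, red, green, blue), "camera_matrix" (3x3 intrinsics, pixels), "pose" (4x4, takes a point from camera to world coordinates). Camera axes: x right, y down, z forward; pixel columns grow to the right and rows downward; lengths in m; the calibration is good to about 2 mm. The wrist camera is an equidistant fisheye: a pixel r from the principal point sees the ray r / f radians off the axis. A picture is of the moment at which its call begins. There is no depth.
- hand_in(): hands the job in; it is judged then, once.
The state is a dict: "t": time; "q": joint angles; "joint_vel": joint speeds; "joint_torque": joint torques, N m; "eef_pos": TCP position; "tool_rot": TCP orientation; "contact_force": force on the tool from outside, world axes, zero at the start; "torque": the same for the moment, N m; "gripper_width": opening from 0.0 (shut) to 1.0 (fully open); "grasp_force": force on a finger pad.
Only numpy, scipy, OpenCV 4.12 (cv2) and the standard library are available. Lean on these libraries where they do the work, as an engineer would, in place of code of your own. Each camera call takes 0.05 s, during which the arm holds its last target. There are 200 camera calls.

## Working session

There is one attempt and no reset: what is moved stays moved. The work goes in short steps, Python scripts to look and compute and a tool call to move; the robot and the scene stay as the last step left them, time stands still between calls to the robot, and variables do not carry over. Pictures are saved under pics/ and viewed, at most 10 in all, crops included, and the job is handed in when it is done.

Besides the shell and the picture viewer there is one more tool, called after "Emit:" as name(argument=value, ...), one argument or row to a line, values as JSON. arm_command: Moves the arm, as the interface text tells. Its arguments: {"type":"object","properties":{"commands":{"type":"array","items":{"type":"number"}},"force":{"type":"number"}},"required":["commands"]}

```bash
mkdir -p pics; cat > h.py <<'E'
import numpy as np, cv2
from station import get_obs, read_camera, hand_in
def shot(n,f):
    c=read_camera(n); cv2.imwrite(f'pics/{f}.png',c['img'][:,:,::-1]); np.savez(f'pics/{f}.npz',K=c['camera_matrix'],P=c['pose'],img=c['img']); return c
def at(f,u,v,z):
    d=np.load(f'pics/{f}.npz');K,P=d['K'],d['P']
    r=P[:3,:3]@np.linalg.solve(K,[u,v,1.]);o=P[:3,3];return o+r*(z-o[2])/r[2]
def px(f,p):
    d=np.load(f'pics/{f}.npz');K,P=d['K'],d['P']
    q=K@(P[:3,:3].T@(np.array(p)-P[:3,3]));return q[:2]/q[2]
def crop(f,u0,v0,w,h,s,n):
    i=np.load(f'pics/{f}.npz')['img'][v0:v0+h,u0:u0+w,::-1];cv2.imwrite(f'pics/{n}.png',cv2.resize(i,None,fx=s,fy=s,interpolation=cv2.INTER_CUBIC))
E
python3 - <<'E'
from h import *
for n in('top','side'):
    c=shot(n,n+'0');print(c['camera_matrix'],c['pose'].round(3))
o=get_obs();print(o['t'],o['eef_pos'],o['tool_rot'],o['gripper_width'],o['contact_force'])
E
```

```text
[[435.553839     0.         314.81887865]
 [  0.         435.553839   238.9927025 ]
 [  0.           0.           1.        ]] [[-0.023 -0.998  0.05   0.5  ]
 [-1.     0.023 -0.016 -0.024]
 [ 0.015 -0.051 -0.999  0.938]
 [ 0.     0.     0.     1.   ]]
[[513.13119794   0.         321.52990312]
 [  0.         513.13119794 239.14228188]
 [  0.           0.           1.        ]] [[-0.78  -0.438  0.447  0.073]
 [-0.626  0.524 -0.577  0.551]
 [ 0.019 -0.73  -0.683  0.774]
 [ 0.     0.     0.     1.   ]]
0.1 [ 0.25189755 -0.62568201  0.23044364] [-7.68203345e-04  9.81736788e-01  1.90242572e-01 -2.29719907e-04] 0.9975028316728154 [-0.13473173 -0.15708242 -0.50500589]
```

View pics/top0.png

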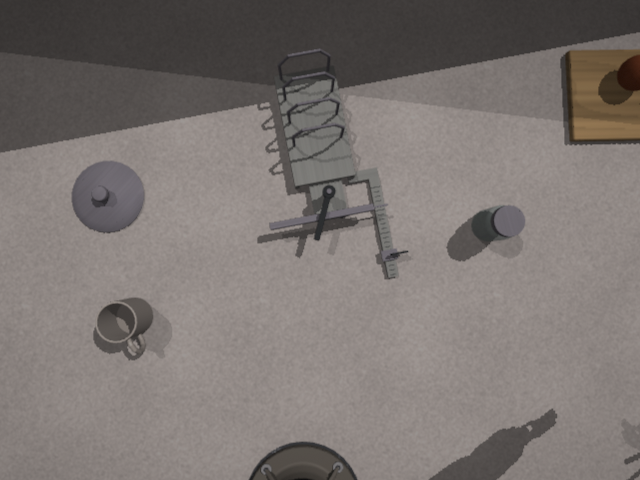

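View pics/side0.png

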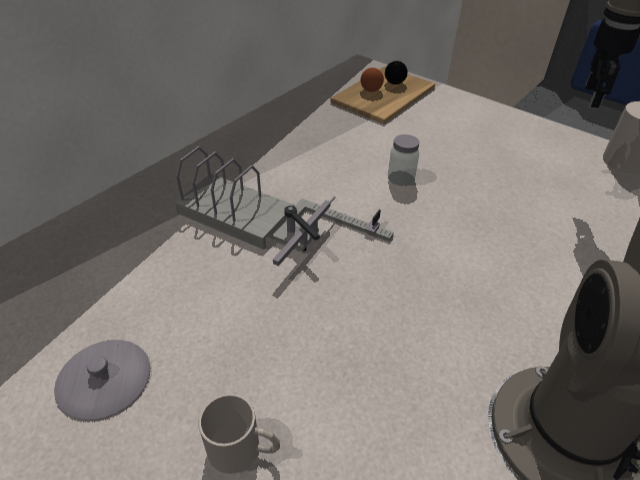

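The top view shows the rack, with the bar running from (270,226) to about (375,208). The lever goes from its pivot at (328,190) to its tip at (318,238), and the clip is near (388,256). In the side view the bar runs from (276,262) to (335,200), with the clip at (376,222). I'll enlarge the top view next.

```bash
python3 -c "
from h import *
crop('top0',255,165,160,120,5,'c1')
crop('side0',260,185,150,100,5,'c2')"
```

```text
(no output)
```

View pics/c1.png

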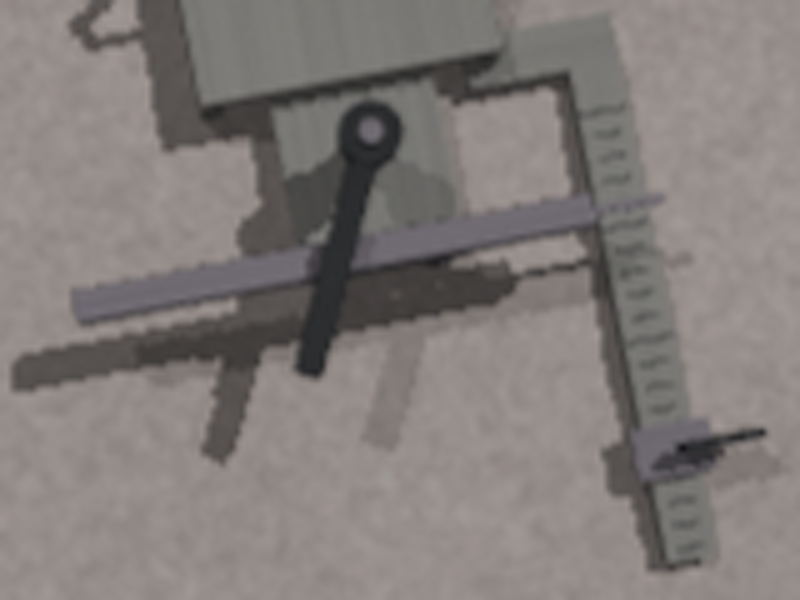

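View pics/c2.png

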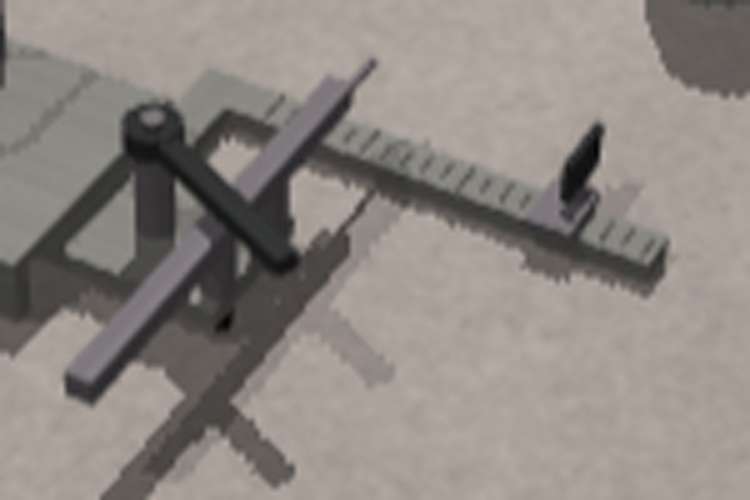

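In the enlarged top crop, the bar's +y end is at (75,303), its -y end at (595,206) and the pointer tip at (663,198). The pivot is at (370,130) and the lever tip at (311,373). The fin's top edge runs from (680,447) to (765,432), parallel to the bar. In the side crop, the fin's top runs from about (565,180) to (600,125), and the bar's +y end is at (80,380).

```bash
python3 - <<'E'
from h import *
T=lambda u,v,z:at('top0',255+(u+.5)/5-.5,165+(v+.5)/5-.5,z)
S=lambda u,v,z:at('side0',260+(u+.5)/5-.5,185+(v+.5)/5-.5,z)
e1=T(75,303,.062);e2=T(595,206,.062);tip=T(663,198,.052);piv=T(370,130,.082);lt=T(311,373,.078)
f1=T(680,447,.04);f2=T(765,432,.04)
for n,p in dict(e1=e1,e2=e2,tip=tip,piv=piv,lt=lt,f1=f1,f2=f2,deckL=T(203,112,.034),deckR=T(500,55,.034)).items():print(n,p.round(4))
y=(e1-e2)[:2];print('barlen',np.linalg.norm(y));y/=np.linalg.norm(y);x=np.array([y[1],-y[0]])
org=e2[:2]+.085*y;org2=e1[:2]-.13*y;org=(org+org2)/2
print('yaw',np.degrees(np.arctan2(x[1],x[0])),'org',org)
for n,p in dict(tip=tip,piv=piv,lt=lt,f1=f1,f2=f2).items():
  d=p[:2]-org;print(n,d@x,d@y)
d=lt-piv;print('lever',np.linalg.norm(d[:2]),np.arctan2(d[:2]@y,-d[:2]@x))
for n,p in dict(se1=S(82,385,.055),stip=S(373,63,.052),sf1=S(565,178,.04),sf2=S(600,125,.04)).items():
  d=p[:2]-org;print(n,p.round(4),d@x,d@y)
E
```

```text
e1 [0.5745 0.0526 0.062 ]
e2 [ 0.6092 -0.1586  0.062 ]
tip [ 0.6132 -0.1882  0.052 ]
piv [ 0.6389 -0.0671  0.082 ]
lt [ 0.5433 -0.0415  0.078 ]
f1 [ 0.5111 -0.1941  0.04  ]
f2 [ 0.5165 -0.2296  0.04  ]
deckL [6.557e-01 1.000e-04 3.400e-02]
deckR [ 0.6772 -0.1249  0.034 ]
barlen 0.21400685647308965
yaw 9.343569878528287 org [ 0.59550558 -0.07520699]
tip -0.0009213364055404671 -0.11434100117707076
piv 0.044161558047588055 0.0009410722460711283
lt -0.046063940524384964 0.04171041132941631
f1 -0.10262174327734011 -0.10365502962760235
f2 -0.10306899305910534 -0.13952318304328576
lever 0.0990089874801974 0.42440004349506716
se1 [0.5706 0.0506 0.055 ] -0.004110502701909788 0.12820722167868248
stip [ 0.6092 -0.1853  0.052 ] -0.004323291416917838 -0.1109116073655953
sf1 [ 0.5046 -0.1879  0.04  ] -0.10795911942759098 -0.0964723855933546
sf2 [ 0.5132 -0.2279  0.04  ] -0.10600645160561975 -0.1372768110676134
```

```bash
cat >> h.py <<'E'
from scipy.spatial.transform import Rotation as R
YAW=9.34; X=np.array([np.cos(np.radians(YAW)),np.sin(np.radians(YAW)),0]);Y=np.array([-X[1],X[0],0]);ORG=np.array([.5955,-.0752,0])
def leg(x,y,z): return ORG+x*X+y*Y+np.array([0,0,z])
def delta(p,yaw=YAW+90):
    o=get_obs();w=o['tool_rot'];r=R.from_quat([w[1],w[2],w[3],w[0]])
    a=np.radians(yaw);t=R.from_matrix(np.array([[np.cos(a),np.sin(a),0],[np.sin(a),-np.cos(a),0],[0,0,-1]]).T)
    t=R.from_matrix(np.array([[np.cos(a),np.sin(a),0],[np.sin(a),-np.cos(a),0],[0,0,-1]]).T)
    print('t',o['t'],'shift',r.inv().apply(np.array(p)-o['eef_pos']).round(4),'rot',np.degrees((r.inv()*t).as_rotvec()).round(2))
def where():
    o=get_obs();d=o['eef_pos']-ORG;print('t',round(o['t'],2),'leg frame',(d@X).round(4),(d@Y).round(4),o['eef_pos'][2].round(4),'F',o['contact_force'].round(1),'w',round(o['gripper_width'],3),'g',round(o['grasp_force'],1))
E
python3 -c "
from h import *
delta(leg(0,.09,.15))"
```

```text
t 0.1 shift [ 0.544  -0.47    0.0811] rot [-8.000e-02 -5.000e-02 -7.741e+01]
```

Emit:
arm_command(
  commands=[0.036,-0.031,0,0,0,-8,1,0.072,-0.063,0,0,0,-16,1,0.109,-0.094,0,0,0,-24,1,0.145,-0.125,0,0,0,-32,1,0.181,-0.157,0,0,0,-40,1,0.218,-0.188,0,0,0,-48,1,0.254,-0.219,0,0,0,-56,1,0.29,-0.25,0,0,0,-64,1],
)

```text
t: 0.9
eef_pos: [0.4281, -0.2841, 0.2312]
tool_rot: [-0.0, 0.73, 0.684, -0.0]
contact_force: [1.3, -0.3, 0.2]
gripper_width: 0.997
grasp_force: 0.0
```

```bash
python3 -c "
from h import *
delta(leg(0,.09,.15));where()"
```

```text
t 0.9 shift [0.307  0.1331 0.0811] rot [ -0.02   0.   -13.09]
t 0.9 leg frame -0.1991 -0.1789 0.2312 F [ 1.3 -0.3  0.2] w 0.997 g 0.0
```

Emit:
arm_command(
  commands=[0.044,0.019,0.01,0,0,-3,0.6,0.088,0.038,0.02,0,0,-6,0.6,0.132,0.057,0.03,0,0,-9,0.6,0.176,0.076,0.04,0,0,-11,0.6,0.22,0.095,0.055,0,0,-13,0.6,0.264,0.114,0.07,0,0,-13,0.6,0.307,0.133,0.08,0,0,-13,0.6,0.307,0.133,0.081,0,0,-13.1,0.6],
)

```text
t: 1.7
eef_pos: [0.5832, 0.0195, 0.1491]
tool_rot: [-0.002, 0.645, 0.764, 0.002]
contact_force: [-0.9, -0.7, -0.5]
gripper_width: 0.606
grasp_force: 0.0
```

```bash
python3 -c "
from h import *
delta(leg(0,.09,.036));where();c=shot('wrist','w1');print(c['camera_matrix'],c['pose'].round(3))"
```

```text
t 1.7 shift [-0.006  -0.0033  0.1131] rot [ 0.03 -0.3   0.27]
t 1.7 leg frame 0.0033 0.0954 0.1491 F [-0.9 -0.7 -0.5] w 0.606 g 0.0
[[371.64829954   0.         320.14996756]
 [  0.         371.64829954 235.71531926]
 [  0.           0.           1.        ]] [[ 0.986  0.16   0.049  0.569]
 [ 0.167 -0.943 -0.288  0.093]
 [ 0.     0.292 -0.956  0.292]
 [ 0.     0.     0.     1.   ]]
```

View pics/w1.png

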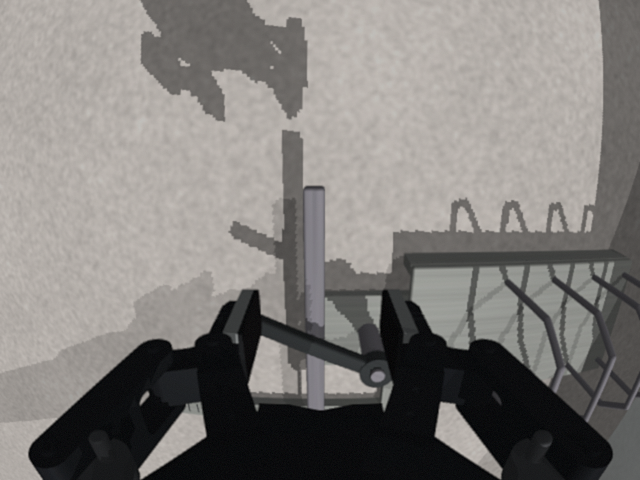

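The wrist view shows the bar (column 314) between the fingers, which are centred near column 320, and parallel to them. The lever is on the far side, clear of the fingers. I'll descend.

Emit:
arm_command(
  commands=[0,0,0.03,0,0,0,0.6,0,0,0.06,0,0,0,0.6,0,0,0.09,0,0,0,0.6,0,0,0.113,0,0,0,0.6,0,0,0.113,0,0,0,0.45,0,0,0.113,0,0,0,0.3,0,0,0.113,0,0,0,0.28,0,0,0.113,0,0,0,0.28],
  force=20,
)

```text
t: 2.55
eef_pos: [0.5833, 0.0106, 0.0389]
tool_rot: [0.001, 0.649, 0.76, 0.001]
contact_force: [0.2, 0.3, 0.9]
gripper_width: 0.278
grasp_force: 0.0
```

```bash
python3 -c "
from h import *
delta(leg(0,.09,.036));where();c=shot('wrist','w2')
d=np.load('pics/w1.npz');K,P=d['K'],d['P']
for u,v in((314,187),(315,300),(315,400)):
  a=np.array([u-K[0,2],v-K[1,2]])/K[0,0];r=np.hypot(*a);ray=P[:3,:3]@np.array([*(a/r*np.sin(r)),np.cos(r)]);o=P[:3,3]
  p=o+ray*(.062-o[2])/ray[2]-ORG;print(p@X,p@Y)
"
```

```text
t 2.55 shift [ 0.0033 -0.0019  0.0028] rot [ 0.15  0.03 -0.34]
t 2.55 leg frame 0.0019 0.0867 0.0389 F [0.2 0.3 0.9] w 0.278 g 0.0
-0.002133843125029376 0.1322612440319014
-0.0014359867488708106 0.05396230744837751
-0.0015704043687265125 -0.038772928602756614
```

View pics/w2.png

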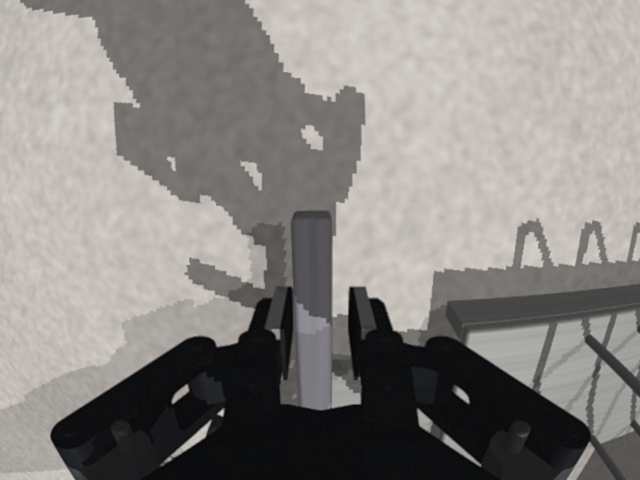

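The wrist view shows the fingers astride the bar, which sits between the pads at columns 290–330, with the lever clear. Next I narrow the grip and pull out most of the way.

Emit:
arm_command(
  commands=[0,0,0.001,0,0,0,0.2,0,0,0.002,0,0,0,0.2,0,-0.015,0.002,0,0,0,0.2,0,-0.03,0.002,0,0,0,0.2,0,-0.045,0.002,0,0,0,0.2,0,-0.06,0.002,0,0,0,0.2,0,-0.075,0.002,0,0,0,0.2,0,-0.09,0.002,0,0,0,0.2],
)

```text
t: 3.4
eef_pos: [0.4955, -0.0036, 0.0359]
tool_rot: [0.002, 0.649, 0.76, 0.002]
contact_force: [6.0, -1.8, -2.4]
gripper_width: 0.201
grasp_force: 2.6
```

Emit:
arm_command(
  commands=[0,0,0,0,0,0,0.2,0,0,0,0,0,0,0.2,0,0,0,0,0,0,0.2],
)

```text
t: 3.7
eef_pos: [0.4954, -0.0033, 0.0358]
tool_rot: [0.001, 0.649, 0.76, 0.001]
contact_force: [4.3, -2.8, 1.3]
gripper_width: 0.199
grasp_force: 2.0
```

```bash
python3 -c "
from h import *
where();shot('top','t2');shot('side','s2')
a=np.load('pics/t2.npz')['img'][185:285,280:420,::-1];b=np.load('pics/s2.npz')['img'][170:270,280:420,::-1]
cv2.imwrite('pics/c3.png',cv2.resize(np.vstack([a]),None,fx=5.5,fy=5.5,interpolation=cv2.INTER_CUBIC))
cv2.imwrite('pics/c4.png',cv2.resize(b,None,fx=5.5,fy=5.5,interpolation=cv2.INTER_CUBIC))"
```

```text
t 3.7 leg frame -0.0871 0.0872 0.0358 F [ 4.3 -2.8  1.3] w 0.199 g 2.0
```

View pics/c3.png

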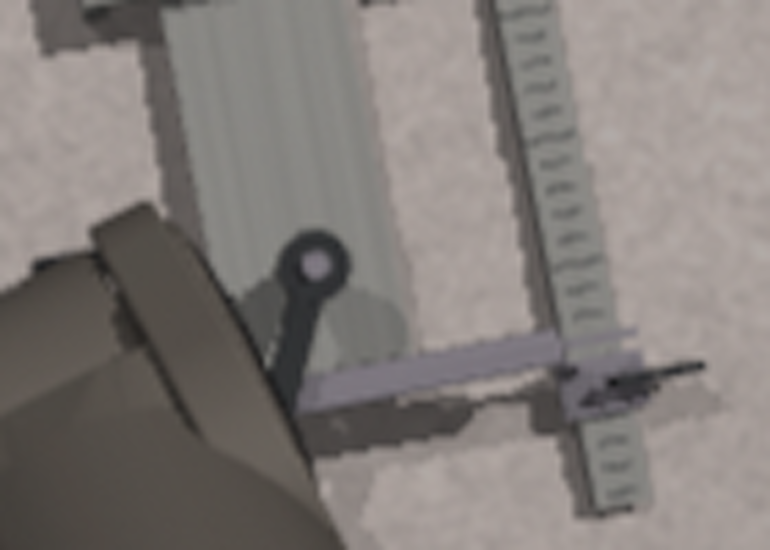

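In the top crop the leg is still a bit short. The pointer tip is at (635,331), the bar end is centred at (560,346), and the fin's line runs from (612,384) to (703,367).

```bash
python3 - <<'E'
from h import *
T=lambda u,v,z:at('t2',280+(u+.5)/5.5-.5,185+(v+.5)/5.5-.5,z)
for n,p in dict(tip=T(635,331,.052),p0=T(580,341,.052),f1=T(612,384,.04),f2=T(703,367,.04),bar=T(558,346,.062),piv=T(316,264,.082)).items():
  d=p-ORG;print(n,(d@X).round(4),(d@Y).round(4))
E
```

```text
tip -0.0856 -0.114
p0 -0.0854 -0.0932
f1 -0.1035 -0.104
f2 -0.1036 -0.139
bar -0.0858 -0.0831
piv -0.0408 0.0001
```

View pics/c4.png

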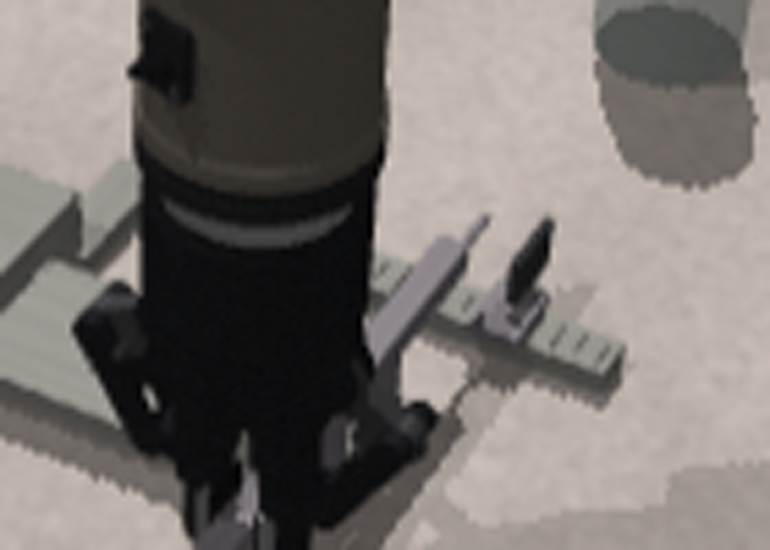

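In the side crop the pointer tip is at (488,217), and the fin's top edge runs from about (512,265) to (550,217). The remaining gap is 18 mm by the top view, so I pull that much further.

Emit:
arm_command(
  commands=[0,-0.007,0,0,0,0,0.2,0,-0.013,0,0,0,0,0.2,0,-0.018,0,0,0,0,0.2,0,-0.018,0,0,0,0,0.2,0,-0.018,0,0,0,0,0.2,0,-0.018,0,0,0,0,0.2],
)

```text
t: 4.4
eef_pos: [0.4769, -0.006, 0.0356]
tool_rot: [0.001, 0.649, 0.761, 0.001]
contact_force: [4.1, -2.1, 1.8]
gripper_width: 0.197
grasp_force: 2.2
```

```bash
python3 -c "
from h import *
where();shot('top','t3');shot('side','s3')
a=np.load('pics/t3.npz')['img'][225:275,340:420,::-1];b=np.load('pics/s3.npz')['img'][200:240,345:395,::-1]
cv2.imwrite('pics/c5.png',np.vstack([cv2.resize(b,(500,300),interpolation=cv2.INTER_CUBIC)*0+0,][:0]+[cv2.resize(a,(480,300),interpolation=cv2.INTER_CUBIC),cv2.resize(b[:, :],(480,300),interpolation=cv2.INTER_CUBIC)]))"
```

```text
t 4.4 leg frame -0.1058 0.0876 0.0356 F [ 4.1 -2.1  1.8] w 0.197 g 2.2
```

View pics/c5.png

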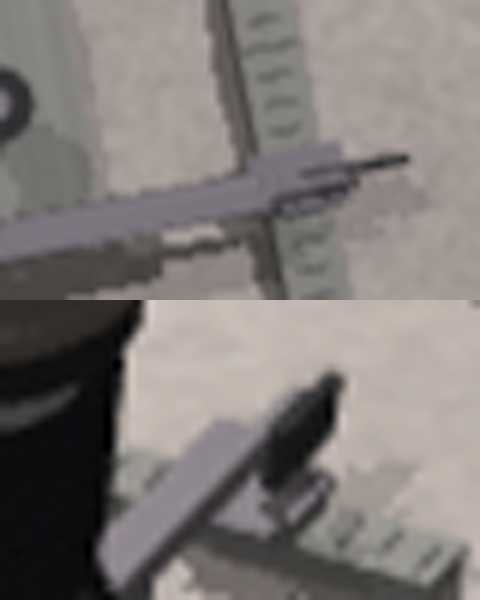

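In the top part of this crop the bar end is at about (262,182–190), and the pointer lies over the fin, whose dark line ends at (408,158). In the side part the pointer's end merges with the fin. I'll measure the offset along x by sampling intensity profiles.

```bash
python3 - <<'E'
from h import *
# straightened rectified patches in leg frame: rows x, columns y; predicted pixel intensities
def prof(f,z,ys,xs):
    img=np.load(f'pics/{f}.npz')['img'].mean(2).astype(np.float32)
    uv=np.array([[px(f,leg(x,y,z)) for y in ys] for x in xs],np.float32)
    return cv2.remap(img,uv[...,0].copy(),uv[...,1].copy(),cv2.INTER_CUBIC).mean(1)
xs=np.arange(-.115,-.09,.001)
P=[prof('t3',.040,np.arange(-.137,-.122,.001),xs),prof('t3',.0525,np.arange(-.112,-.100,.001),xs),prof('t3',.062,np.arange(-.083,-.06,.001),xs),prof('t2',.04,np.arange(-.137,-.122,.001),xs),prof('t2',.0525,np.arange(-.112,-.1,.001),xs+.018),prof('t2',.062,np.arange(-.083,-.06,.001),xs+.018)]
print('x  fin3 ptr3 bar3 fin2 ptr2(+18) bar2(+18)')
for i,x in enumerate(xs):print(round(x*1000),*[int(p[i]) for p in P])
E
```

```text
x  fin3 ptr3 bar3 fin2 ptr2(+18) bar2(+18)
-115 134 111 109 135 115 115
-114 134 102 110 135 118 124
-113 134 97 105 135 120 127
-112 133 94 100 135 121 124
-111 133 90 100 134 125 117
-110 134 77 104 135 130 112
-109 138 62 112 138 136 111
-108 141 60 119 140 140 117
-107 140 73 121 137 140 122
-106 128 92 120 125 136 123
-105 105 107 119 103 130 121
-104 76 109 119 76 125 121
-103 58 100 121 59 125 121
-102 67 89 123 68 130 122
-101 96 87 125 97 136 124
-100 126 97 123 127 140 124
-99 144 111 118 146 142 122
-98 154 120 115 156 143 121
-97 157 121 116 159 141 122
-96 157 119 123 159 138 126
-95 158 119 132 160 136 132
-94 160 120 138 161 136 137
-93 160 124 139 161 137 139
-92 159 129 139 160 140 139
-91 158 134 139 159 140 138
-90 156 138 139 158 139 138
```

```bash
python3 - <<'E'
from h import *
def prof(f,z,ys,xs):
    img=np.load(f'pics/{f}.npz')['img'].mean(2).astype(np.float32)
    uv=np.array([[px(f,leg(x,y,z)) for y in ys] for x in xs],np.float32)
    return cv2.remap(img,uv[...,0].copy(),uv[...,1].copy(),cv2.INTER_CUBIC).mean(1)
xs=np.arange(-.012,.010,.001)
ya=np.arange(-.112,-.1,.001);yf=np.arange(-.135,-.115,.001);yb=np.arange(-.08,-.03,.002)
P=[prof('top0',.051,ya,xs),prof('t2',.051,ya,xs-.0855),prof('side0',.051,ya+.003,xs),prof('s2',.051,ya+.003,xs-.0855),prof('s2',.04,yf+.003,xs-.1030),prof('top0',.062,yb,xs),prof('t2',.062,yb,xs-.0855),prof('t3',.062,yb,xs-.104)]
print('ptr: top0 t2 side0 s2 | fin s2 | bar top0 t2 t3')
for i,x in enumerate(xs):print(round(x*1000),*[int(p[i]) for p in P])
E
```

```text
ptr: top0 t2 side0 s2 | fin s2 | bar top0 t2 t3
-12 125 113 159 182 146 137 115 103
-11 122 116 159 182 122 132 128 113
-10 118 119 160 182 98 119 137 116
-9 115 120 161 183 78 101 137 114
-8 117 123 159 185 59 87 130 110
-7 123 127 147 184 41 85 120 108
-6 128 132 122 170 30 95 113 110
-5 128 138 96 142 31 106 115 115
-4 124 140 86 114 40 111 120 120
-3 116 138 97 104 49 111 123 121
-2 110 132 115 115 62 110 122 120
-1 107 127 131 133 88 109 121 120
0 110 124 145 149 127 110 121 120
1 116 127 156 165 160 111 122 121
2 122 132 163 177 177 112 124 123
3 126 137 166 184 181 112 125 124
4 129 140 166 185 181 111 124 122
5 130 142 165 184 180 112 123 118
6 130 141 165 185 181 118 125 118
7 129 139 165 186 182 126 133 124
8 127 136 165 186 183 133 142 134
9 125 134 165 186 184 138 150 144
```

The pointer is about 0.5–0.9 mm past the fin, so I ease it back 0.6 mm. Then I slide along the bar toward the lever.

Emit:
arm_command(
  commands=[0,0.0006,0,0,0,0,0.2,-0.008,0.0006,0,0,0,0,0.2,-0.016,0.0006,0,0,0,0,0.2,-0.024,0.0006,0,0,0,0,0.2,-0.032,0.0006,0,0,0,0,0.2,-0.04,0.0006,0,0,0,0,0.2,-0.046,0.0006,0,0,0,0,0.2,-0.052,0.0006,0,0,0,0,0.2],
)

```text
t: 5.3
eef_pos: [0.4846, -0.0549, 0.0352]
tool_rot: [-0.001, 0.648, 0.761, 0.001]
contact_force: [3.1, 7.2, -0.1]
gripper_width: 0.2
grasp_force: 2.4
```

```bash
python3 -c "
from h import *
where()
o=get_obs()['contact_force'];print(o@X,o@Y)
delta(leg(-.1055,.017,.036))"
```

```text
t 5.3 leg frame -0.1061 0.038 0.0352 F [ 3.1  7.2 -0.1] w 0.2 g 2.4
4.221292001176691 6.571712448117594
t 5.3 shift [-0.021   0.0007 -0.0009] rot [ 0.05 -0.18 -0.17]
```

Contact with the lever is made at about 6 N. I'll keep going slowly towards y≈17 mm.

Emit:
arm_command(
  commands=[-0.004,0.0003,0,0,0,0,0.2,-0.008,0.0003,0,0,0,0,0.2,-0.012,0.0003,0,0,0,0,0.2,-0.015,0.0003,0,0,0,0,0.2,-0.018,0.0003,0,0,0,0,0.2,-0.018,0.0003,0,0,0,0,0.2],
)

```text
t: 5.9
eef_pos: [0.4876, -0.0725, 0.0351]
tool_rot: [-0.001, 0.648, 0.761, 0.001]
contact_force: [3.2, 6.4, -0.9]
gripper_width: 0.199
grasp_force: 2.6
```

```bash
python3 -c "
from h import *
where()
o=get_obs()['contact_force'];print(o@X,o@Y)
delta(leg(-.1055,.017,.036))"
```

```text
t 5.9 leg frame -0.106 0.0202 0.0351 F [ 3.2  6.4 -0.9] w 0.199 g 2.6
4.248367272542342 5.817441210558429
t 5.9 shift [-0.0032  0.0005 -0.0009] rot [ 0.04 -0.18 -0.16]
```

Emit:
arm_command(
  commands=[-0.002,0,0,0,0,0,0.2,-0.003,0,0,0,0,0,0.2,-0.004,0,0,0,0,0,0.2,-0.004,0,0,0,0,0,0.2],
)

```text
t: 6.3
eef_pos: [0.4878, -0.0728, 0.035]
tool_rot: [-0.002, 0.647, 0.762, 0.002]
contact_force: [1.0, 15.9, 2.2]
gripper_width: 0.2
grasp_force: 2.7
```

```bash
python3 -c "
from h import *
where()
o=get_obs()['contact_force'];print(o@X,o@Y)"
```

```text
t 6.3 leg frame -0.1059 0.0199 0.035 F [ 1.  15.9  2.2] w 0.2 g 2.7
3.543105213148769 15.497381826770999
```

The hand has stalled at y≈20 mm with 15 N, so the lever is probably at its stop. I'll check with the cameras.

```bash
python3 - <<'E'
from h import *
shot('top','t4');shot('side','s4');shot('wrist','w4')
g=lambda f,a,b,c,d:cv2.resize(np.load(f'pics/{f}.npz')['img'][b:d,a:c,::-1],(400,300),interpolation=cv2.INTER_CUBIC)
cv2.imwrite('pics/c6.png',np.vstack([np.hstack([g('t4',340,225,420,285),g('t4',280,185,400,275)]),np.hstack([g('s4',300,190,400,265),g('w4',160,200,480,440)])]))
def prof(f,z,ys,xs):
    img=np.load(f'pics/{f}.npz')['img'].mean(2).astype(np.float32)
    uv=np.array([[px(f,leg(x,y,z)) for y in ys] for x in xs],np.float32)
    return cv2.remap(img,uv[...,0].copy(),uv[...,1].copy(),cv2.INTER_CUBIC).mean(1)
xs=np.arange(-.012,.010,.001);yb=np.arange(-.08,-.03,.002)
a=[prof(f,.062,yb,xs-.104) for f in('t3','t4')]+[prof(f,.051,np.arange(-.112,-.1,.001),xs-.104) for f in('t3','t4')]
for i,x in enumerate(xs):print(round(x*1000),*[int(p[i]) for p in a])
E
```

```text
-12 103 78 120 122
-11 113 78 109 110
-10 116 79 101 101
-9 114 79 96 97
-8 110 79 94 95
-7 108 79 90 90
-6 110 79 77 77
-5 115 79 62 63
-4 120 80 61 64
-3 121 80 74 80
-2 120 80 93 98
-1 120 79 108 110
0 120 79 109 108
1 121 79 100 96
2 123 78 89 84
3 124 78 87 85
4 122 77 97 97
5 118 77 111 112
6 118 78 120 120
7 124 79 121 121
8 134 79 119 120
9 144 79 119 120
```

View pics/c6.png

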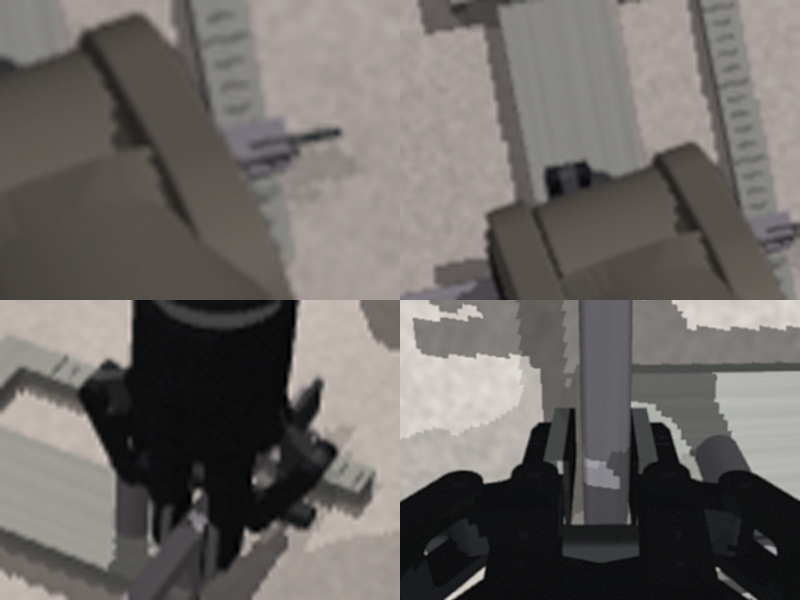

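The top crops show the pointer over the fin and the scale. The side crop (lower left) shows a dark tip at about crop (285–312, 505–525), just beyond the fingers, which I take to be the lever tip. The wrist crop shows the bar still between the pads. I've used all my picture views, so I'll check the lever angle numerically.

```bash
python3 - <<'E'
from h import *
L=-.1035
for a in(0,.05,.1,.2):
  print(a,[px('s4',leg(L-.0038+.045-r*np.cos(a)+s*np.sin(a),.0025+r*np.sin(a)+s*np.cos(a),.078)).round(1).tolist() for r,s in((.1,-.006),(.1,.006),(.085,0))])
print('check start tip side0',px('side0',leg(-.0038+.045-.1*np.cos(.424),.0025+.1*np.sin(.424),.078)),'picked c2 ~ ',260+290/5,185+258/5)
print(np.load('pics/s4.npz')['img'].mean(2).astype(int)[232:252,362:386])
E
```

```text
0 [[379.1, 241.4], [376.5, 245.0], [370.9, 240.6]]
0.05 [[378.1, 243.0], [375.2, 246.5], [369.9, 241.8]]
0.1 [[377.0, 244.4], [373.8, 247.9], [368.9, 243.0]]
0.2 [[374.4, 247.3], [370.7, 250.5], [366.4, 245.4]]
check start tip side0 [317.99130167 235.75085754] picked c2 ~  318.0 236.6
[[ 12  46  63  79  74  63  62  43  33  28  25  20  19  21  25  26  26  22
   23  65 119 139 139 105]
 [ 12  57  91 103  91  69  64  38  38  29  18  17  14  16  13  17  21  18
   34 112 126 127 126 121]
 [ 10 120 107 108 107  91  66  33  29  24  15  15  15  15  15  15  16  19
   57 114 129 137 135 148]
 [ 11 146  99 100 106  96  54  20  20  15  14  15  14  14  15  14  15  36
   62  73 111 129 132 143]
 [ 11  50  72  79  87  51  18  15  15  14  13  14  15  14  13  12  25  54
   62  63  63  68  84 111]
 [ 11  41  44  45  25  15  13  13  15  13  13  15  14  14  13  38  54  64
   62  62  62  62  70  65]
 [ 13  12  27  30  22  13  14  15  16  16  14  16  14  21  39  69  76  72
   69  67  64  62  70  70]
 [ 12  13  26  23  16  14  15  15  14  13  14  14  18  43  91  79  78  80
   80  77  71  67  74  70]
 [ 11 
[... 506 characters left out ...]
14  13  15  14  35  87  82  54  46  39  26  24  24  23  37 114 149
  160 177 179 179 179 180]
 [ 16  13  13  13  25  77 129 109  84  74 109  80  40  39  25  83 149 149
  175 176 176 178 178 179]
 [ 61  17  14  59  71 105 106  99  83 117 159 138 105 105  98 132 160 160
  173 175 178 180 179 180]
 [129 111 111 100 107 107  99  82  82 135 156 156 154 153 154 155 180 177
  176 178 181 180 179 179]
 [162 166 156 108 108 100  82  81  82  81 153 153 152 153 155 165 180 181
  182 181 180 178 170 170]
 [148 130  97  99 100  82  80  80  81  81 151 151 151 153 155 181 180 180
  182 172 172 172 157 157]
 [152  82  80  83  84  80  79  77  78  78 149 150 151 152 165 182 180 171
  173 156 154 154 155 155]]
```

```bash
python3 - <<'E'
from h import *
for a in(.40,.424,.45):
  print(a,[px('side0',leg(-.0038+.045-r*np.cos(a)+s*np.sin(a),.0025+r*np.sin(a)+s*np.cos(a),.078)).round(1).tolist() for r,s in((.1,-.006),(.1,.006))])
print(np.load('pics/side0.npz')['img'].mean(2).astype(int)[228:244,306:326])
o=get_obs();print(o['torque'],o['contact_force'])
E
```

```text
0.4 [[321.3, 234.1], [316.6, 236.5]]
0.424 [[320.4, 234.6], [315.6, 236.9]]
0.45 [[319.4, 235.1], [314.4, 237.4]]
[[ 41  52  53  53  53  53  51  49  50  47  47  61 110 154 156 159 160 161
  164 164]
 [ 27  40  52  53  53  53  54  49  49  47  46  48  63 157 156 156 160 160
  163 165]
 [ 24  27  40  51  53  54  52  54  49  46  48  48  78 159 159 158 160 163
  144 144]
 [ 32  24  27  40  52  54  53  53  54  49  48  49  89 156 157 157 160 143
   98  98]
 [ 42  40  24  26  39  52  54  53  52  53  50  58 117 159 159 162 143  96
   95  97]
 [ 46  67  59  26  26  39  51  54  53  52  53  64 121 151 154 157  97  88
   96  88]
 [ 47  81 101  62  27  27  39  51  53  52  53  53  78 119 135 121  89  73
   89  73]
 [ 47  84 122 101  38  25  28  39  50  54  52  47  44  73 116  72  71  73
   72  72]
 [ 47  90 133 116  52  35  26  27  38  48  43  31  25  43  70  70  70  71
   71  72]
 [ 46  90 133 104  56  46  34  25  26  28  25  21  19  36  70  70  70  72
   73  72]
 [ 46  90 133  74  54  51  47  33  26  21  21  21  30  55  71  70  70  72
   72  72]
 [ 47  87 113  65  51  53  62  55  40  32  31  45  55  71  81  72  71  71
   71  71]
 [ 46  73  56  52  51  61  73  72  61  57  55  70  70  72  87  73  72  73
   71  71]
 [ 47  51  54  52  56  67  71  71  71  71  72  71  70  70  72  72  72  72
   71 101]
 [ 47  50  52  55  66  69  70  70  71  71  73  73  71  70  72  73  72  71
  101 137]
 [ 47  51  56  64  69  70  71  70  70  71  73  73  73  70  70  71  72 103
  138 138]]
[ 2.89746494 -0.40488289  0.07962982] [ 1.73327771 15.04440588  2.40500843]
```

The lever tip matches the closed position in the side view. The pointer is still roughly 0.8–1 mm too far out, so I ease it back while keeping the push on.

Emit:
arm_command(
  commands=[0,0.0005,0,0,0,0,0.2,0,0.001,0,0,0,0,0.2,-0.001,0.001,0,0,0,0,0.2,-0.001,0.001,0,0,0,0,0.2,-0.001,0.001,0,0,0,0,0.2],
)

```text
t: 6.95
eef_pos: [0.489, -0.0727, 0.035]
tool_rot: [-0.003, 0.647, 0.763, 0.003]
contact_force: [1.5, 16.9, 1.3]
gripper_width: 0.199
grasp_force: 2.8
```

```bash
python3 - <<'E'
from h import *
where();shot('top','t5');shot('side','s5')
def prof(f,z,ys,xs):
    img=np.load(f'pics/{f}.npz')['img'].mean(2).astype(np.float32)
    uv=np.array([[px(f,leg(x,y,z)) for y in ys] for x in xs],np.float32)
    return cv2.remap(img,uv[...,0].copy(),uv[...,1].copy(),cv2.INTER_CUBIC).mean(1)
xs=np.arange(-.012,.010,.001)
a=[prof(f,.051,np.arange(-.112,-.104,.001),xs-.103) for f in('t2','t3','t4','t5')]+[prof(f,.051,np.arange(-.109,-.100,.001),xs-.106) for f in('s3','s4','s5')]
for i,x in enumerate(xs):print(round(x*1000),*[int(p[i]) for p in a])
print(np.load('pics/s5.npz')['img'].mean(2).astype(int)[239:248,368:382])
E
```

```text
t 6.95 leg frame -0.1047 0.0198 0.035 F [ 1.5 16.9  1.3] w 0.199 g 2.8
-12 115 114 115 113 47 48 48
-11 105 104 105 105 20 22 22
-10 98 97 98 98 16 17 17
-9 93 92 93 92 20 20 20
-8 87 85 86 86 22 22 22
-7 73 72 72 73 27 27 27
-6 60 58 60 59 38 37 37
-5 56 57 62 54 49 48 49
-4 56 72 78 61 54 54 55
-3 55 92 97 77 56 62 55
-2 53 107 109 96 68 78 59
-1 50 109 108 109 96 105 74
0 50 101 97 110 123 128 98
1 56 89 85 104 141 141 122
2 70 87 85 100 154 153 142
3 86 97 97 102 168 164 155
4 99 111 111 111 179 160 159
5 108 119 119 118 184 135 154
6 114 121 121 121 185 97 140
7 117 120 120 120 185 63 116
8 119 119 120 120 184 37 83
9 122 121 121 121 184 18 47
[[ 16  14  13  15  13  13  26  50  98  80  79  81  80  77]
 [ 14  13  13  12  18  33  45  54 105  79  99 114  82  80]
 [ 14  15  13  21  38  52  50  50  50  68 109 153 113 112]
 [ 14  13  15  28  46  48  52  52  52  43  73 150 151 162]
 [ 14  16  21  26  29  34  44  48  48  32  87 150 151 178]
 [ 61  41  25  24  24  24  27  32  34  38 115 149 159 177]
 [136  86  54  78  42  25  24  23  24  84 150 150 174 177]
 [159 103  82 136 111  80  58  40  56 130 149 159 175 175]
 [ 98  82 115 158 160 138 117 105 116 151 162 174 174 174]]
```

The pointer now covers the fin to within about 0.5 mm. The lever is at its stop under a steady push, and the hand is still holding the leg.

```bash
python3 -c "
from station import hand_in
print(hand_in())"
```

```text
the job is handed in; nothing more can be done
None
```

I handed the job in at about 7 s: the pointer is within about 0.5 mm of the index clip, the lever is pushed against its stop (closed to within about 0.03 rad by the side camera), and the hand still holds the leg.

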